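# Pull the drain plug of the low drinks tank

### The arm

A 6-joint arm with a two-finger parallel gripper is mounted at the origin on a cart in front of the work surface, level with it; the furniture and walls round the work are solid. World frame = base frame: x ahead of the robot, y to its left, z up, the work surface at z = 0. Lengths are in m, angles in rad, forces in N, time in s.
With the tool pointing down it reaches from about 0.35 to 0.975 m from the base axis. Payload 4.9 kg.
Tool frame: the origin (TCP) lies at the very end of the fingers, on their centre line; the grasp point (between the pads) lies 19 mm behind it; x points along the fingers, y is the direction in which the jaws open and shut, and the axes are right-handed (so a half turn about x gives the same grasp; the last joint's range is limited). The gripper opens to 85 mm and grips with 20 to 120 N. Pads are 22 mm wide; open, the fingers measure 114 mm over their backs; the gripper's body (76 mm by 85 mm) begins 54 mm behind the grasp point. The pads swing forward as they close: fully open they stand 13 mm farther back than shut.
Start: joints at [0.994, 0.053, 1.613, -0, 1.476, -0.119], TCP at [0.276, 0.561, 0.231] pointing down, gripper open.
Joint ranges: [-3.01, 3.01], [-1.01, 2.22], [0.06, 2.58], [-1.02, 4.17], [0.09, 2.62], [-3.14, 3.14]. Speed limits (rad/s): [2.57, 2.57, 3.14, 3.14, 3.14, 3.14].

### API

Orientations are given as a rotation vector (axis times angle).
In Python, from station import ctrl, get_image, calibration, finish_job, search_frame, cut_out, mark_of gives the robot as it stands. The module is installed in compiled form; this text tells all that it offers.
- The arm moves only by the tool arm_command, never from a script. Its argument "plan" is a list that holds one entry, the list of rows, each a list of 7 numbers: the shift along the tool's x, y, z in m, then the turn, a rotation vector about the tool's x, y, z in degrees, then the finger opening in m, from 0 to 0.0854. A call has 1 to 20 rows; each row shifts and turns the pose as measured when the row begins, along the tool's axes as they then stand; what a row does not reach is not made up. A row lasts 1/12 s, in which the tool goes at most 41.7 mm and 7.16 degrees, less where a joint would pass 70% of its speed; a pose out of reach is approached as far as the arm can. A call with a gripper value outside its range is refused whole. The fingers move at their own pace and stop on an object; "squeeze" is the grip in N (left out, the last holds). Time passes only in rows, so rows that do not move let the fingers close. It gives the time, the measured TCP pose, the force and the opening at its end, in the units of the state.
- ctrl.get_obs(): the state, without advancing time (a new reading comes with each control period).
- get_image(name): name is "scene" or "top" or "wrist"; returns the picture (400x640x3 uint8, red, green, blue); there is no depth.
- calibration(name): a dict with "fx", "fy", "cx", "cy" (pixels), "k1" (the pictures are not rectified: a ray, as slopes to the right and down, at radius r is drawn at 1 + k1 r^2 times it, then the intrinsics apply), "cam_to_world" (4x4, takes a point from camera to world coordinates); the wrist camera has in their place "hand_eye" (4x4, takes a point from camera to tool coordinates, whose origin is the TCP and whose axes are the tool frame's). Camera axes: x right, y down, z forward; pixel columns grow to the right and rows downward; lengths in m; the calibration is good to about 2 mm. A picture is of the moment at which its call begins: read the wrist's pose just before it. calibration takes no time and is no camera call.
- finish_job(): hands the job in, once; it reports no verdict.
Trained networks look in the newest picture that a camera, given by its name, has taken for a name from the list of things; names that differ only in an ending like _2 or _b are one class to them, and where a whole thing is asked for, a point or a joint stands for the part that bears it (a point fixed in the world has none). Each returns a list of dicts, best first, with "conf" (0 to 1); they miss things now and then, are a little off and sometimes report something else, mostly with a low value. They report only what shows in the picture. A call takes as long as a camera call. They do not tell look-alikes from the thing itself.
- search_frame(camera, thing): "at" ([x, y, z] in m, in the coordinates of the camera as it stood for that picture, good to about 4 mm: the middle of the surface that is visible of it).
- cut_out(camera, thing): "mask" (400x640 bool, what is visible of it).
- mark_of(camera, thing): "at" ([x, y, z] in m, in the coordinates of the camera as it stood for that picture, good to about 4 mm: a listed point, or the origin of a listed thing).
The state is a dict: "t": time; "q": joint angles; "dq": joint speeds; "effort": joint torques, N m; "tool_pos": TCP position; "tool_rot": TCP orientation; "contact_force": force on the tool from outside, world axes, zero at the start; "wrist_torque": the same for the moment, N m; "opening": finger opening in m.
Only numpy, scipy, OpenCV 4.12 (cv2) and the standard library are available. Lean on these libraries where they do the work, as an engineer would, in place of code of your own. Each camera call takes 0.05 s, during which the arm holds its last target. There are 200 camera calls.

### The job

The wide, low steel tank, not the tall, narrow one, has to be drained: unscrew the black T-bar plug from its horizontal port, turning it anticlockwise as you face it until the thread lets go, then draw it straight out and lay it in the shallow metal tray without dropping it from a height.

Things in the scene. Friction and masses are not known exactly. Their poses are not given: they have to be found in the camera images.
- plug_grip (a point): Where to pinch the drain plug: middle of the upper half of its black bar (80 long, 12 thick, 14 mm deep), 26 mm from the plug's axis, 30 mm in front of the flange's back face. z: along the bar, away from the plug's axis; x: along that axis, into the port; y: across the bar. At the start the bar's upper end leans 29 deg (0.5 rad) right of upright as you face the port (roll +0.5).
- drain_plug: Plug of the wide tank, 75 g; origin on its axis at the back of its flange (42 mm across, 5 thick), axes as plug_grip. Shank 17 mm across, 28 mm long, 1.5 mm play. Turn easily anticlockwise (upper end to the left): held until the bar leans 21 deg left of upright, free to draw out from there to 50 deg left, so turn about 60 deg. The tall tank has an equal plug.
- port (a point): Centre of the mouth of the wide tank's port: steel stub, rim 57 mm across, 50 mm out from the tank's front, axis 115 mm above the table. x: along the port, into the tank (draw out along -x); y: left as you face it; z: up. Tank fixed, 170 mm wide, 185 high (its neighbour: 120 wide, 280 high); the two stand either way round, yaw varies.
- tray: Shallow open aluminium tray, fixed to the table, 150 mm (x) by 180 mm (y), 31 mm high, walls and floor 4 mm thick. Origin: the centre of its underside.
Not all that is in view belongs to the job. What is shaped like the drain_plug but yellow is not meant.

How it is judged:
On the way:
1. the plug is turned until its bar leans to the left while still in the port (y of plug_grip in the frame of port above 0.006 m and distance between plug_grip and port below 0.055 m), for 0.02 s.
At the end, for the whole second after the job is handed in: the wide tank's plug lies at rest in the tray (the marked point of its bar inside the tray's outline and less than 85 mm above the table) (x of plug_grip in the frame of tray between -0.073 and 0.073 m and y of plug_grip in the frame of tray between -0.088 and 0.088 m and height (world z) of plug_grip below 0.085 m and linear speed of drain_plug below 0.03 m/s); the robot touches nothing.
It fails at once if the plug is dropped from a height or thrown (it moves faster than 1.2 m/s) (linear speed of drain_plug above 1.2 m/s).
It also fails if it takes over 51 s, if anything falls off the work surface, if the arm or the gripper's body presses on something with over 40 N, if the wrist force passes 120 N, or if a joint passes its speed limit or range.

## Working session

There is one attempt and no reset: what is moved stays moved. The work goes in short steps, Python scripts to look and compute and a tool call to move; the robot and the scene stay as the last step left them, time stands still between calls to the robot, and variables do not carry over. Pictures are saved under pics/ and viewed, about 8 in all and at most 12, crops included, and the job is handed in when it is done.

Besides the shell and the picture viewer there is one more tool, called after ">>>" as name(argument=value, ...), one argument or row to a line, values as JSON. arm_command: Moves the arm, as the interface text tells. Its arguments: {"type":"object","properties":{"plan":{"type":"array","items":{"type":"array","items":{"type":"array","items":{"type":"number"}}}},"squeeze":{"type":"number"}},"required":["plan"]}

```bash
mkdir -p pics; cat > h.py <<'E'
import numpy as np, cv2
from scipy.spatial.transform import Rotation as R
from station import ctrl,get_image,calibration,finish_job,search_frame,cut_out,mark_of
def tool():
    o=ctrl.get_obs(); T=np.eye(4); T[:3,:3]=R.from_rotvec(o["tool_rot"]).as_matrix(); T[:3,3]=o["tool_pos"]; return T
def cam(name):
    c=calibration(name)
    return tool()@np.array(c["hand_eye"]) if name=="wrist" else np.array(c["cam_to_world"])
def w(name,p): return (cam(name)@np.r_[p,1])[:3]
def px(name,P):
    c=calibration(name); p=np.linalg.inv(cam(name))@np.r_[P,1]; s=p[:2]/p[2]; s=s*(1+c["k1"]*(s@s))
    return np.array([c["fx"]*s[0]+c["cx"],c["fy"]*s[1]+c["cy"]])
def ray(name,u,v):
    c=calibration(name); K=np.array([[c["fx"],0,c["cx"]],[0,c["fy"],c["cy"]],[0,0,1.]])
    s=cv2.undistortPoints(np.array([[[u,v]]],float),K,np.array([c["k1"],0,0,0.]))[0,0]
    T=cam(name); return T[:3,3],T[:3,:3]@np.r_[s,1]
def save(im,f): cv2.imwrite("pics/"+f,cv2.cvtColor(im,cv2.COLOR_RGB2BGR))
E
python3 - <<'E'
from h import *
np.set_printoptions(precision=3,suppress=True)
A={}
for n in ("scene","top"):
    A[n]=get_image(n)
    for t in ("plug_grip","drain_plug","port","tray"):
        for d in mark_of(n,t): 
            P=w(n,d["at"]); print(n,t,round(d["conf"],2),P,px(n,P))
save(A["scene"],"s1.png");save(A["top"],"t1.png")
o=ctrl.get_obs(); print(o["t"],o["tool_pos"],tool()[:3,:3])
E
```

```text
scene plug_grip 0.79 [ 0.548 -0.302  0.138] [400.499 203.903]
scene plug_grip 0.63 [0.458 0.125 0.034] [194.588 204.609]
scene drain_plug 0.88 [ 0.581 -0.288  0.115] [397.529 199.187]
scene drain_plug 0.61 [0.46  0.087 0.022] [210.722 213.189]
scene port 0.9 [ 0.579 -0.289  0.117] [397.868 199.194]
scene tray 0.66 [ 0.479 -0.13  -0.004] [304.299 247.701]
top plug_grip 0.87 [0.456 0.124 0.033] [215.387 237.048]
top plug_grip 0.76 [ 0.554 -0.3    0.135] [404.251 191.484]
top drain_plug 0.85 [0.459 0.086 0.02 ] [232.649 235.444]
top drain_plug 0.74 [ 0.575 -0.288  0.118] [396.497 182.377]
top port 0.87 [ 0.578 -0.286  0.116] [395.577 181.226]
top tray 0.67 [ 0.474 -0.126  0.001] [321.407 229.401]
0.5 [0.276 0.561 0.231] [[-0.     0.442  0.897]
 [-0.     0.897 -0.442]
 [-1.    -0.     0.   ]]
```

View pics/s1.png

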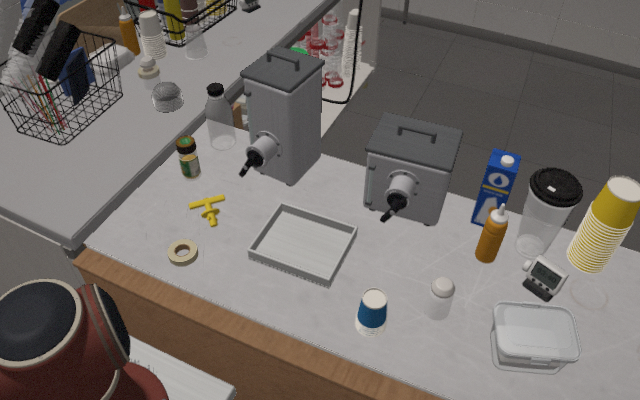

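View pics/t1.png

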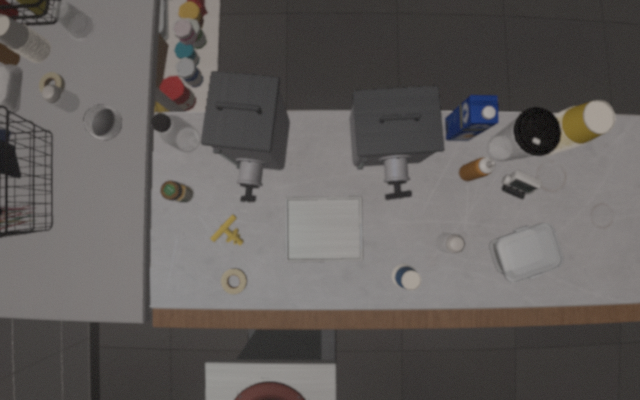

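Three look-alikes in the scene picture: the plug at (397,203) on the low, wide right-hand tank, the plug at (255,158) on the tall, narrow left-hand tank, and a yellow one lying at (207,207). The one at (397,203) fits the task, because its tank is wide and low and the bar is black. The tray is at (304,243). I'll confirm in an enlarged crop of both views.

```bash
python3 - <<'E'
from h import *
a=cv2.imread("pics/s1.png")[105:235,350:480]; b=cv2.imread("pics/t1.png")[80:210,340:470]
cv2.imwrite("pics/c1.png",np.hstack([cv2.resize(x,(400,400),interpolation=cv2.INTER_CUBIC) for x in (a,b)]))
E
```

```text
(no output)
```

View pics/c1.png

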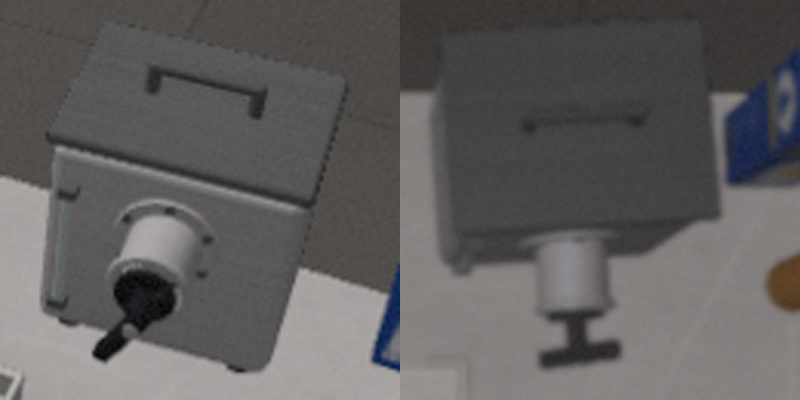

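The crop shows the wide, low tank with a steel stub, and a black T-bar leaning right. This is the plug meant. Next I'll get the yaw from the lid edges and handle.

```bash
python3 - <<'E'
from h import *
np.set_printoptions(precision=3,suppress=True)
def at(x,y,z):
    o,d=ray("top",340+(x-400)*.325,80+y*.325); return o+d*(z-o[2])/d[2]
for a,b,z in (((455,232),(718,215),.185),((445,33),(700,22),.185),((528,126),(637,117),.2),((458,232),(445,33),.185),((718,215),(700,22),.185)):
    A,B=at(*a,z),at(*b,z); v=B-A; print(A,B,np.linalg.norm(v),np.degrees(np.arctan2(v[1],v[0])))
# bar ends
print(at(540,360,.08),at(618,348,.15))
# tray corners
for u,v in ((288,198),(360,198),(361,258),(289,260)):
    o,d=ray("top",u,v); print(o+d*(.031-o[2])/d[2])
print(calibration("top")["cam_to_world"]); print(calibration("wrist")["hand_eye"])
E
```

```text
[ 0.621 -0.199  0.185] [ 0.633 -0.37   0.185] 0.17128232518790978 -86.15403170333664
[ 0.753 -0.194  0.185] [ 0.762 -0.362  0.185] 0.16838696514312324 -87.06610346934096
[ 0.687 -0.245  0.2  ] [ 0.693 -0.315  0.2  ] 0.07019650587238827 -84.93978286845224
[ 0.621 -0.201  0.185] [ 0.753 -0.194  0.185] 0.13179978356601704 3.1088614618135026
[ 0.633 -0.37   0.185] [ 0.762 -0.362  0.185] 0.12898063404880006 3.5330603603179007
[ 0.546 -0.27   0.08 ] [ 0.549 -0.311  0.15 ]
[ 0.548 -0.047  0.031]
[ 0.548 -0.217  0.031]
[ 0.407 -0.219  0.031]
[ 0.402 -0.05   0.031]
[[-0.001 -0.998  0.059  0.484]
 [-1.     0.002  0.005 -0.13 ]
 [-0.005 -0.059 -0.998  0.946]
 [ 0.     0.     0.     1.   ]]
[[ 0.    -0.317  0.948 -0.142]
 [ 1.    -0.    -0.    -0.   ]
 [ 0.001  0.948  0.317 -0.082]
 [ 0.     0.     0.     1.   ]]
```

>>> arm_command(
  plan=[
    [[0,0,0,-6,0,0,0.085],[0,0,0,-6,0,0,0.085],[0,0,0,-6,0,0,0.085],[0,0,0,-6,0,0,0.085],[0,0,0,-6,0,0,0.085],[-0.002,-0.039,0.0075,0,0,0,0.085],[-0.002,-0.039,0.0075,0,0,0,0.085],[-0.002,-0.039,0.0075,0,0,0,0.085],[-0.002,-0.039,0.0075,0,0,0,0.085],[-0.002,-0.039,0.0075,0,0,0,0.085],[-0.002,-0.039,0.0075,0,0,0,0.085],[-0.002,-0.039,0.0075,0,0,0,0.085],[-0.002,-0.039,0.0075,0,0,0,0.085],[-0.002,-0.039,0.0075,0,0,0,0.085],[-0.002,-0.039,0.0075,0,0,0,0.085],[-0.002,-0.039,0.0075,0,0,0,0.085]],
  ],
)

```text
t: 1.83
tool_pos: [0.4009, 0.1308, 0.253]
tool_rot: [-0.085, 1.565, 0.086]
contact_force: [0.9, -0.1, -0.7]
opening: 0.0855
```

>>> arm_command(
  plan=[
    [[-0.002,-0.039,0.002,0,0,0,0.085],[-0.002,-0.039,0.002,0,0,0,0.085],[-0.002,-0.039,0.002,0,0,0,0.085],[-0.002,-0.039,0.002,0,0,0,0.085],[-0.002,-0.039,0.002,0,0,0,0.085],[-0.002,-0.039,0.002,0,0,0,0.085],[-0.002,-0.039,0.002,0,0,0,0.085],[0,-0.039,0.002,0,0,0,0.085],[0,-0.039,0.002,0,0,0,0.085],[0,-0.039,0.002,0,0,0,0.085],[0,-0.03,0.002,0,0,0,0.085],[0,0,0,0,0,0,0.085]],
  ],
)

```text
t: 2.83
tool_pos: [0.4671, -0.3136, 0.2731]
tool_rot: [-0.082, 1.552, 0.073]
contact_force: [-0.1, -0.1, 0.7]
opening: 0.0853
```

```bash
python3 - <<'E'
from h import *
np.set_printoptions(precision=3,suppress=True)
im=get_image("wrist"); save(im,"w1.png")
for t in ("plug_grip","drain_plug","port"):
    for d in mark_of("wrist",t):
        P=w("wrist",d["at"]); print(t,round(d["conf"],2),P,px("wrist",P))
o=ctrl.get_obs(); print(o["t"],o["q"]); print(tool())
E
```

```text
plug_grip 0.7 [ 0.548 -0.294  0.135] [329.499 262.104]
drain_plug 0.78 [ 0.575 -0.28   0.114] [337.308 274.05 ]
drain_plug 0.66 [0.457 0.092 0.017] [609.071 185.534]
port 0.89 [ 0.576 -0.277  0.111] [339.407 273.221]
port 0.5 [ 0.576 -0.28   0.113] [337.345 273.738]
3.0333 [-0.721 -0.136  1.727  0.01   1.536 -2.397]
[[ 0.018 -0.105  0.994  0.467]
 [-0.003  0.995  0.105 -0.308]
 [-1.    -0.005  0.018  0.273]
 [ 0.     0.     0.     1.   ]]
```

View pics/w1.png

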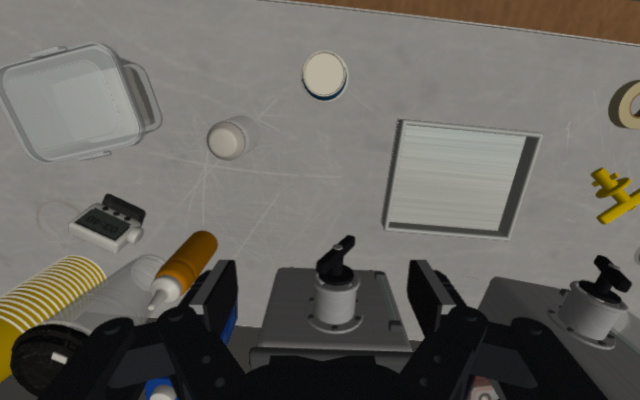

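```bash
cat >> h.py <<'E'
PORT=np.array([.577,-.286,.115]); YAW=4.
def goal(lean,r,ax):  # lean deg right; r: grasp distance from axis along bar; ax: grasp point in front of mouth
    B=R.from_euler("z",YAW,degrees=True)*R.from_matrix(np.array([[0,0,1],[0,1,0],[-1,0,0.]]))*R.from_rotvec([0,0,lean],degrees=True)
    x=B.as_matrix()[:,0]; X=B.as_matrix()[:,2]
    T=np.eye(4); T[:3,:3]=B.as_matrix(); T[:3,3]=PORT-X*ax-x*(r-.019); return T
def delta(G):
    D=np.linalg.inv(tool())@G
    print("turn",R.from_matrix(D[:3,:3]).as_rotvec(degrees=True).round(1),"shift now",D[:3,3].round(4),"shift after turn",(G[:3,:3].T@(G[:3,3]-tool()[:3,3])).round(4))
E
python3 - <<'E'
from h import *
delta(goal(29,.129,.034))
print(ctrl.get_obs()["tool_pos"],goal(29,.129,.034)[:3,3])
E
```

```text
turn [ 2.2  0.5 29.2] shift now [ 0.0638 -0.0415  0.0745] shift after turn [ 0.0355 -0.0644  0.077 ]
[ 0.46726638 -0.3079237   0.27344985] [ 0.54680287 -0.34157087  0.21120817]
```

>>> arm_command(
  plan=[
    [[0,0,0,0.4,0.1,5.85,0.085],[0,0,0,0.4,0.1,5.85,0.085],[0,0,0,0.4,0.1,5.85,0.085],[0,0,0,0.4,0.1,5.85,0.085],[0,0,0,0.4,0.1,5.85,0.085],[0,-0.022,0.025,0,0,0,0.085],[0.01,-0.022,0.026,0,0,0,0.085],[0.025,-0.02,0.026,0,0,0,0.085],[0,0,0,0,0,0,0.085],[0,0,0,0,0,0,0.085]],
  ],
)

```text
t: 3.87
tool_pos: [0.5543, -0.322, 0.2166]
tool_rot: [0.337, 1.548, 0.488]
contact_force: [0.1, -0.1, 1.2]
opening: 0.0848
```

```bash
python3 - <<'E'
from h import *
np.set_printoptions(precision=3,suppress=True)
im=get_image("wrist"); save(im,"w2.png")
for t in ("plug_grip","drain_plug","port"):
    for d in mark_of("wrist",t):
        P=w("wrist",d["at"]); print(t,round(d["conf"],2),P,px("wrist",P))
print(px("wrist",goal(29,.045,.03)[:3,3]),px("wrist",goal(29,.059,.03)[:3,3]),px("wrist",PORT))
delta(goal(29,.129,.034)); o=ctrl.get_obs(); print(o["t"],o["q"])
E
```

```text
plug_grip 0.57 [ 0.547 -0.301  0.134] [293.795 204.709]
drain_plug 0.97 [ 0.572 -0.29   0.115] [294.43  223.897]
port 0.79 [ 0.574 -0.286  0.116] [298.285 224.555]
[296.099 205.673] [294.858 211.765] [298.056 227.724]
turn [ 1.5 -0.2 -0.9] shift now [-0.003 -0.019 -0.008] shift after turn [-0.002 -0.019 -0.008]
4.0667 [-0.788  0.323  1.39   0.341  1.827 -2.436]
```

View pics/w2.png

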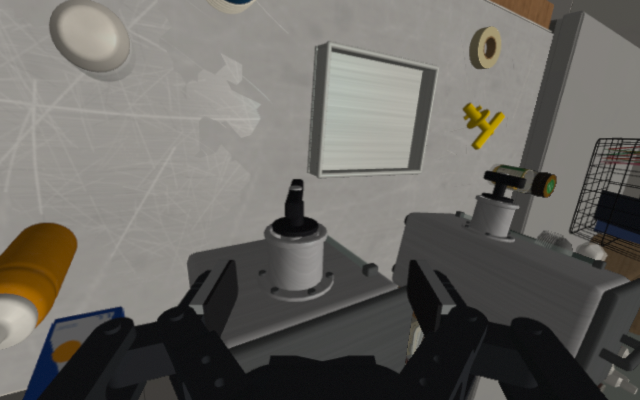

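>>> arm_command(
  plan=[
    [[-0.003,-0.02,-0.01,1.5,0,-1,0.085],[0,0,0,0,0,0,0.085],[0,0,0,0,0,0,0.085]],
  ],
)

```text
t: 4.32
tool_pos: [0.5443, -0.3444, 0.2165]
tool_rot: [0.337, 1.551, 0.444]
contact_force: [-0.5, -0.8, -0.1]
opening: 0.0851
```

```bash
sed -i 's/PORT=.*; YAW/PORT=np.array([.575,-.287,.115]); YAW/' h.py; python3 - <<'E'
from h import *
delta(goal(29,.029,.034))
E
```

```text
turn [-0.   0.   0.5] shift now [ 0.1055 -0.      0.0006] shift after turn [ 0.1055 -0.001   0.0006]
```

>>> arm_command(
  plan=[
    [[0.025,0,0,0,0,0,0.085],[0.025,0,0,0,0,0,0.085],[0.025,0,0,0,0,0,0.085],[0.02,0,0,0,0,0,0.085],[0.01,0,0,0,0,0.5,0.085],[0,0,0,0,0,0,0.085],[0,0,0,0,0,0,0.085]],
  ],
)

```text
t: 4.9
tool_pos: [0.5412, -0.2989, 0.1308]
tool_rot: [0.336, 1.539, 0.437]
contact_force: [0.7, 0.7, 1.5]
opening: 0.0853
```

```bash
python3 - <<'E'
from h import *
delta(goal(29,.029,.034)); im=get_image("wrist"); save(im,"w3.png"); o=ctrl.get_obs();print(o["contact_force"])
for d in mark_of("wrist","plug_grip"):print(d["conf"],w("wrist",d["at"]), "tool",d and (np.linalg.inv(tool())@np.r_[w("wrist",d["at"]),1]).round(4))
E
```

```text
turn [-0.   0.8  0.8] shift now [0.0084 0.0008 0.0004] shift after turn [0.0084 0.0007 0.0005]
[-0.8478906  -0.36278523  0.19934647]
0.69 [0.45723113 0.1260217  0.03061195] tool [ 0.291   0.332  -0.0587  1.    ]
0.6 [ 0.54694043 -0.30191219  0.13501411] tool [-4.5e-03 -7.0e-04  5.2e-03  1.0e+00]
```

View pics/w3.png

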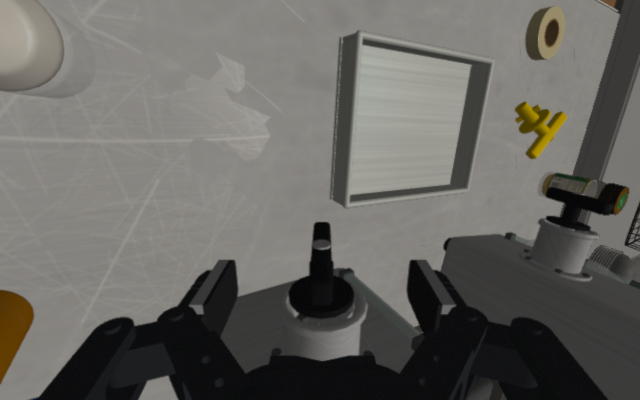

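The bar at (321,250) lies centred between the pads. I'll go in the last 8 mm and close.

>>> arm_command(
  plan=[
    [[0.008,0.001,0,0,0.8,0.8,0.085],[0,0,0,0,0,0,0.02],[0,0,0,0,0,0,0.0],[0,0,0,0,0,0,0.0],[0,0,0,0,0,0,0.0],[0,0,0,0,0,0,0.0],[0,0,0,0,0,0,0.0],[0,0,0,0,0,0,0.0],[0,0,0,0,0,0,0.0],[0,0,0,0,0,0,0.0]],
  ],
  squeeze=50,
)

```text
t: 5.83
tool_pos: [0.5436, -0.298, 0.1289]
tool_rot: [0.339, 1.547, 0.447]
contact_force: [0.4, -0.5, 0.9]
opening: 0.0108
```

```bash
python3 - <<'E'
from h import *
delta(goal(29,.029,.034));o=ctrl.get_obs();print(o["contact_force"],o["opening"],o["q"])
E
```

```text
turn [0.1 0.3 0.3] shift now [ 0.0064  0.001  -0.002 ] shift after turn [ 0.0064  0.001  -0.0019]
[ 0.44836308 -0.49139679  0.87394351] 0.010841345410943878 [-0.77028434  0.33411088  1.52775118  0.33084806  1.658073   -2.44573386]
```

>>> arm_command(
  plan=[
    [[0,0.0014,0,0,0,-5,0.0],[0,0.0014,0,0,0,-5,0.0],[0,0.0014,0,0,0,-5,0.0],[0,0.0014,0,0,0,-5,0.0],[0,0,0,0,0,0,0.0]],
  ],
)

```text
t: 6.25
tool_pos: [0.5435, -0.2917, 0.132]
tool_rot: [0.06, 1.565, 0.168]
contact_force: [-0.2, 0.1, -0.0]
opening: 0.011
```

```bash
cat > c.py <<'E'
from h import *
import sys
T=tool(); r=R.from_rotvec([0,0,0]); B=goal(0,0,0)[:3,:3]
lean=R.from_matrix(B.T@T[:3,:3]).as_rotvec(degrees=True); print("turn from upright",lean.round(1))
print("axis (mouth) in tool",(T[:3,:3].T@(PORT-T[:3,3])).round(4))
o=ctrl.get_obs();print(o["t"],o["contact_force"].round(1),o["wrist_torque"].round(2),round(o["opening"],4),o["q"].round(2),T[:3,3].round(3))
E
python3 c.py
```

```text
turn from upright [ 0.1 -0.4  8.3]
axis (mouth) in tool [0.0174 0.     0.0316]
6.25 [-0.2  0.1 -0. ] [-0.1  -0.03 -0.01] 0.011 [-0.66  0.16  1.67  0.11  1.4  -2.33] [ 0.543 -0.292  0.132]
```

>>> arm_command(
  plan=[
    [[0,0.0014,0,0,0,-5,0.0],[0,0.0014,0,0,0,-5,0.0],[0,0.0014,0,0,0,-5,0.0],[0,0.0014,0,0,0,-5,0.0],[0,0.0014,0,0,0,-5,0.0],[0,0.0014,0,0,0,-5,0.0],[0,0.0014,0,0,0,-5,0.0],[0,0.0014,0,0,0,-5,0.0],[0,0,0,0,0,0,0.0],[0,0,0,0,0,0,0.0]],
  ],
)

```text
t: 7.08
tool_pos: [0.5411, -0.2808, 0.1276]
tool_rot: [-0.489, 1.504, -0.394]
contact_force: [0.7, -1.0, 1.4]
opening: 0.0109
```

```bash
python3 c.py
```

```text
turn from upright [  0.4  -0.  -32.4]
axis (mouth) in tool [ 0.0152 -0.0003  0.0334]
7.0833 [ 0.7 -1.   1.4] [-0.22 -0.05 -0.09] 0.0109 [-0.38  0.01  1.92 -0.6   1.04 -1.75] [ 0.541 -0.281  0.128]
```

>>> arm_command(
  plan=[
    [[0,0.001,0,0,0,-3,0.0],[0,0,-0.005,0,0,0,0.0],[0,0,-0.008,0,0,0,0.0],[0,0,-0.008,0,0,0,0.0],[0,0,-0.008,0,0,0,0.0],[0,0,-0.008,0,0,0,0.0]],
  ],
)

```text
t: 7.58
tool_pos: [0.503, -0.286, 0.1289]
tool_rot: [-0.517, 1.495, -0.433]
contact_force: [-0.1, 0.5, -1.3]
opening: 0.0106
```

```bash
python3 c.py; python3 -c "
from h import *
save(get_image('wrist'),'w4.png')"
```

```text
turn from upright [  0.8  -0.1 -34.9]
axis (mouth) in tool [0.0146 0.004  0.0718]
7.5833 [-0.1  0.5 -1.3] [ 0.36  0.05 -0.04] 0.0106 [-0.4  -0.08  2.01 -0.65  1.01 -1.73] [ 0.503 -0.286  0.129]
```

View pics/w4.png

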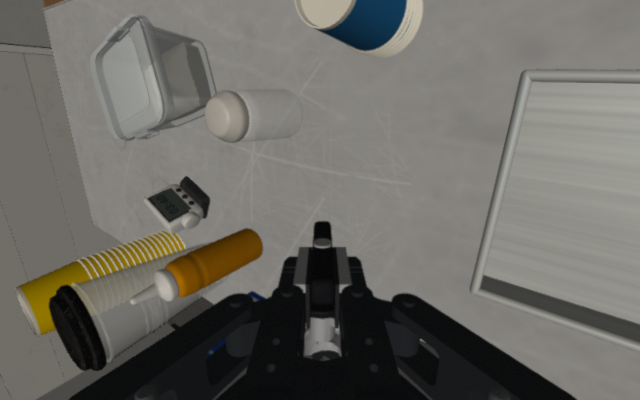

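>>> arm_command(
  plan=[
    [[0,0,-0.01,0,0,0,0.0],[0,0,-0.01,0,0,0,0.0],[-0.005,0,-0.01,0,0,0,0.0],[-0.008,0.004,0,0,0,5,0.0],[-0.008,0.004,0,0,0,5,0.0],[-0.008,0.004,0,0,0,5,0.0],[-0.008,0,0,0,0,5,0.0],[-0.008,0,0,0,0,5,0.0],[-0.008,0,0,0,0,5,0.0],[-0.008,0,0,0,0,5,0.0],[0,0,0,0,0,0,0.0]],
  ],
)

```text
t: 8.55
tool_pos: [0.4573, -0.2544, 0.1777]
tool_rot: [-0.011, 1.574, 0.072]
contact_force: [-0.6, -0.9, 0.4]
opening: 0.0108
```

```bash
python3 c.py
```

```text
turn from upright [1.  0.2 2.3]
axis (mouth) in tool [ 0.0608 -0.0412  0.116 ]
8.55 [-0.6 -0.9  0.4] [-0.05  0.05 -0.02] 0.0108 [-0.66 -0.14  1.89  0.03  1.42 -2.29] [ 0.457 -0.254  0.178]
```

>>> arm_command(
  plan=[
    [[0,0.01,0.002,0,5.3,0,0.0],[0,0.02,0.003,0,5.3,0,0.0],[0,0.02,0.003,0,5.3,0,0.0],[0,0.02,0.003,0,5.3,-1,0.0],[0,0.02,0.003,0,5.3,-1,0.0],[0,0.02,0.003,0,5.3,0,0.0],[0,0.012,0.003,0,0,0,0.0],[0,0,0,0,0,0,0.0],[0,0,0,0,0,0,0.0]],
  ],
)

```text
t: 9.3
tool_pos: [0.4649, -0.1302, 0.1716]
tool_rot: [-0.075, 2.15, 0.017]
contact_force: [-0.4, -0.3, -0.2]
opening: 0.0109
```

```bash
python3 c.py; python3 - <<'E'
from h import *
a=get_image("scene"); b=get_image("wrist"); save(np.vstack([cv2.resize(a[130:310,200:420],(660,540))]),"s2.png")
for n in ("scene",):
  for t in ("plug_grip","drain_plug","tray"):
    for d in mark_of(n,t): print(t,round(d["conf"],2),w(n,d["at"]).round(3))
E
```

```text
turn from upright [ 0.8 33.2 -0.8]
axis (mouth) in tool [-0.0054 -0.1622  0.1166]
9.3 [-0.4 -0.3 -0.2] [ 0.06 -0.3   0.02] 0.0109 [-0.31  0.15  1.69 -0.22  1.84 -1.93] [ 0.465 -0.13   0.172]
plug_grip 0.91 [0.461 0.13  0.032]
plug_grip 0.66 [ 0.475 -0.132  0.181]
drain_plug 0.84 [0.46  0.088 0.023]
drain_plug 0.69 [ 0.487 -0.134  0.138]
drain_plug 0.37 [ 0.578 -0.288  0.118]
tray 0.79 [ 0.477 -0.131 -0.003]
```

View pics/s2.png

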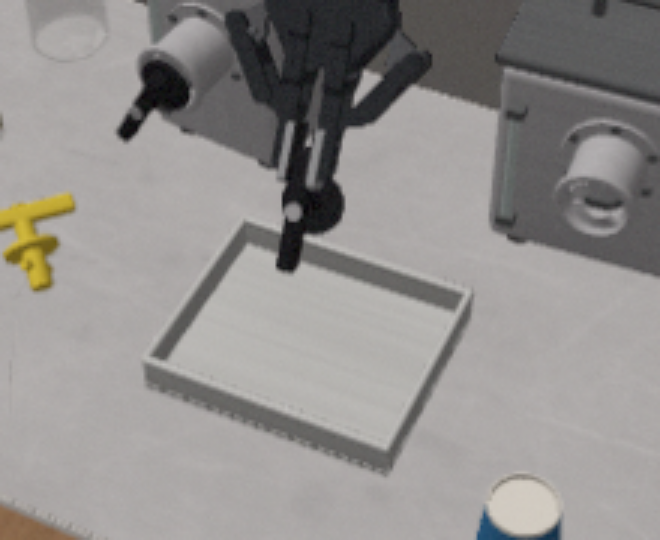

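>>> arm_command(
  plan=[
    [[0.015,0,0.01,0,0,0,0.0],[0.015,0,0.01,0,0,0,0.0],[0.015,0,0.01,0,0,0,0.0],[0.015,0,0.01,0,0,0,0.0],[0.012,0,0.008,0,0,0,0.0],[0.007,0,0.0045,0,0,0,0.0],[0.004,0,0.0026,0,0,0,0.0],[0,0,0,0,0,0,0.0],[0,0,0,0,0,0,0.0]],
  ],
)

```text
t: 10.3
tool_pos: [0.4683, -0.142, 0.0766]
tool_rot: [-0.062, 2.131, -0.0]
contact_force: [0.1, 0.7, -1.0]
opening: 0.011
```

```bash
python3 c.py
```

```text
turn from upright [ 1.8 32.2 -1. ]
axis (mouth) in tool [-0.0826 -0.1505  0.0663]
10.3 [ 0.1  0.7 -1. ] [-0.02 -0.31  0.02] 0.011 [-0.32  0.26  1.74 -0.21  1.67 -1.9 ] [ 0.468 -0.142  0.077]
```

Some 17 mm remain. I'll go down in small rows until contact shows.

>>> arm_command(
  plan=[
    [[0.005,0.002,0.0033,0,0,0,0.0],[0.005,0.002,0.0033,0,0,0,0.0],[0.005,0.002,0.0033,0,0,0,0.0],[0.003,0,0.002,0,0,0,0.0],[0,0,0,0,0,0,0.0]],
  ],
)

```text
t: 10.72
tool_pos: [0.4716, -0.1371, 0.0589]
tool_rot: [-0.064, 2.126, -0.004]
contact_force: [-2.1, 0.4, 2.0]
opening: 0.0103
```

```bash
python3 c.py
```

```text
turn from upright [ 1.9 31.9 -1.2]
axis (mouth) in tool [-0.095  -0.1558  0.0548]
10.7167 [-2.1  0.4  2. ] [-0.05  0.12  0.04] 0.0103 [-0.32  0.28  1.74 -0.21  1.64 -1.88] [ 0.472 -0.137  0.059]
```

>>> arm_command(
  plan=[
    [[0.003,0,0.002,0,0,0,0.0],[0,0,0,0,0,0,0.0]],
  ],
)

```text
t: 10.88
tool_pos: [0.4725, -0.1373, 0.0591]
tool_rot: [-0.065, 2.128, -0.006]
contact_force: [-0.9, 0.1, -1.8]
opening: 0.0105
```

```bash
python3 c.py
```

```text
turn from upright [ 1.9 32.  -1.3]
axis (mouth) in tool [-0.0942 -0.1557  0.054 ]
10.8833 [-0.9  0.1 -1.8] [ 0.01 -0.33  0.  ] 0.0105 [-0.31  0.29  1.73 -0.21  1.64 -1.88] [ 0.473 -0.137  0.059]
```

>>> arm_command(
  plan=[
    [[0.004,0,0.0025,0,0,0,0.0],[0.004,0,0.0025,0,0,0,0.0]],
  ],
)

```text
t: 11.05
tool_pos: [0.4739, -0.1378, 0.058]
tool_rot: [-0.064, 2.134, -0.008]
contact_force: [-5.8, 4.6, 27.1]
opening: 0.0108
```

```bash
python3 c.py; python3 -c "
from h import *
a=get_image('scene'); save(cv2.resize(a[160:290,230:370],(700,600)[:2]),'s3.png')"
```

```text
turn from upright [ 2.  32.4 -1.3]
axis (mouth) in tool [-0.0947 -0.1551  0.0521]
11.05 [-5.8  4.6 27.1] [ 0.67  3.08 -0.46] 0.0108 [-0.31  0.29  1.73 -0.21  1.65 -1.88] [ 0.474 -0.138  0.058]
```

View pics/s3.png

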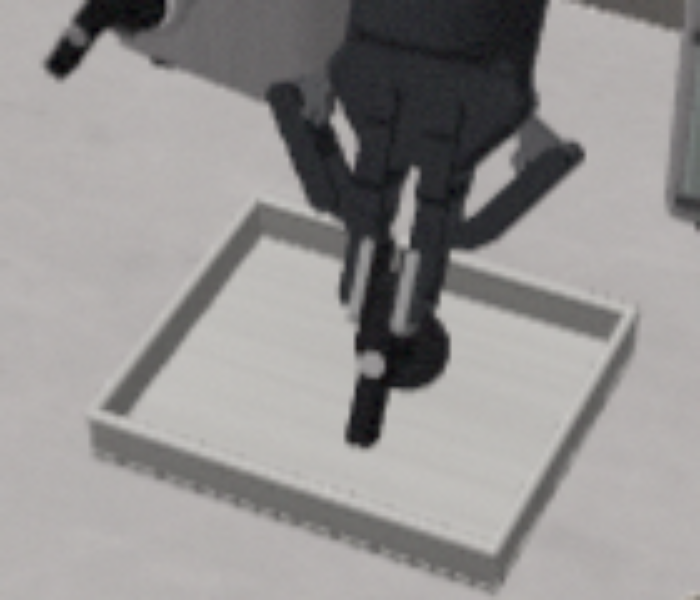

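The plug now rests on the tray floor at about the middle of the tray, with 27 N on the tool. I'll ease off and open slowly.

>>> arm_command(
  plan=[
    [[-0.002,0,-0.001,0,0,0,0.0],[0,0,0,0,0,0,0.016],[0,0,0,0,0,0,0.02],[0,0,0,0,0,0,0.025],[0,0,0,0,0,0,0.03],[0,0,0,0,0,0,0.035],[0,0,0,0,0,0,0.04],[0,0,0,0,0,0,0.05],[0,0,0,0,0,0,0.06],[0,0,0,0,0,0,0.07],[0,0,0,0,0,0,0.08],[0,0,0,0,0,0,0.08],[0,0,0,0,0,0,0.08]],
  ],
  squeeze=20,
)

```text
t: 12.18
tool_pos: [0.4739, -0.1371, 0.058]
tool_rot: [-0.065, 2.134, -0.007]
contact_force: [-0.5, -0.2, -0.8]
opening: 0.0804
```

```bash
python3 c.py; python3 -c "
from h import *
a=get_image('scene'); save(cv2.resize(a[160:290,230:370],(700,600)[:2]),'s4.png')"
```

```text
turn from upright [ 1.9 32.3 -1.3]
axis (mouth) in tool [-0.0946 -0.1559  0.0518]
12.1833 [-0.5 -0.2 -0.8] [-0.   -0.23  0.01] 0.0804 [-0.31  0.29  1.73 -0.21  1.65 -1.88] [ 0.474 -0.137  0.058]
```

View pics/s4.png

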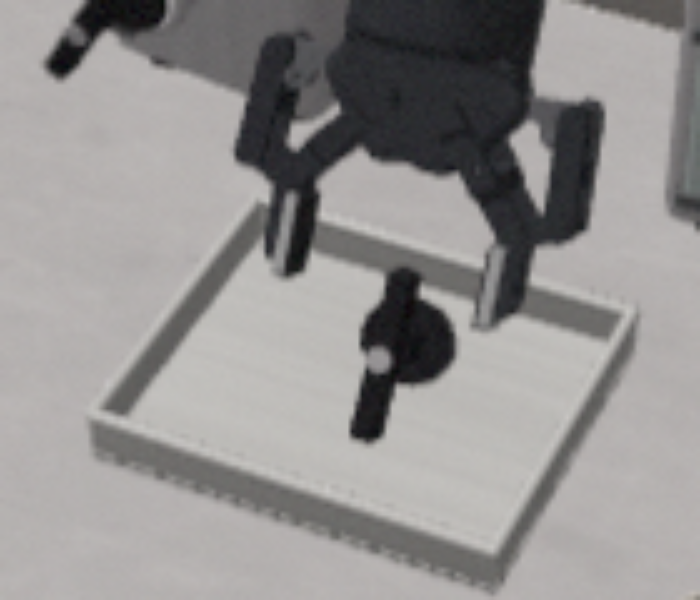

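It stands in the tray clear of the fingers. I'll back off along the fingers.

>>> arm_command(
  plan=[
    [[-0.01,0,0,0,0,0,0.08],[-0.02,0,0,0,0,0,0.08],[-0.025,0,0,0,0,0,0.08],[-0.025,0,0,0,0,0,0.08],[-0.025,0,0,0,0,0,0.08],[-0.025,0,0,0,0,0,0.08],[0,0,0,0,0,0,0.08],[0,0,0,0,0,0,0.08],[0,0,0,0,0,0,0.08],[0,0,0,0,0,0,0.08],[0,0,0,0,0,0,0.08],[0,0,0,0,0,0,0.08]],
  ],
)

```text
t: 13.23
tool_pos: [0.545, -0.1294, 0.1732]
tool_rot: [-0.063, 2.138, -0.005]
contact_force: [0.9, -1.2, -0.4]
opening: 0.0799
```

```bash
python3 c.py; python3 - <<'E'
from h import *
a=get_image('scene'); save(cv2.resize(a[130:310,200:420],(660,540)),'s5.png')
for t in ("plug_grip","drain_plug"):
    for d in mark_of("scene",t): print(t,round(d["conf"],2),w("scene",d["at"]).round(3))
E
```

```text
turn from upright [ 1.9 32.6 -1.2]
axis (mouth) in tool [ 0.0404 -0.1571  0.0532]
13.2333 [ 0.9 -1.2 -0.4] [ 0.02 -0.22 -0.03] 0.0799 [-0.27  0.31  1.5  -0.2   1.87 -1.88] [ 0.545 -0.129  0.173]
plug_grip 0.87 [0.456 0.129 0.034]
plug_grip 0.82 [ 0.487 -0.141  0.069]
drain_plug 0.69 [0.461 0.086 0.021]
drain_plug 0.62 [ 0.499 -0.14   0.027]
```

View pics/s5.png

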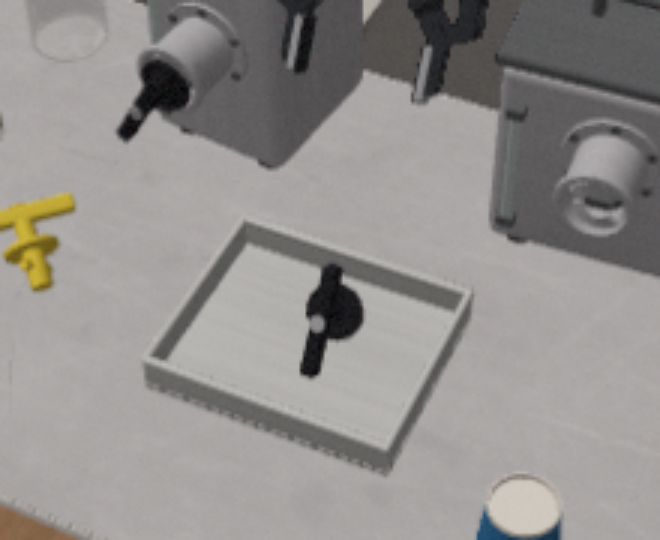

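```bash
python3 -c "
from h import *
print(finish_job())"
```

```text
the job is handed in; nothing more can be done
None
```

I unscrewed the wide, low tank's black plug by turning it about 64° anticlockwise, until its bar leaned about 35° left. I drew it straight out and set it down in contact with the tray floor before opening the fingers. The job was handed in at about 13 s, and no verdict was reported.

**Last checks:**
- **Position:** the scene picture shows the port empty and the plug standing in the tray. Its marked point is about 11 mm and 10 mm from the tray's centre and about 69 mm above the table, under the 85 mm limit.
- **Rest:** two pictures about 1 s apart look the same. The plug stands propped on its bar end and shank rather than lying flat.
- **Robot clear:** the fingers are about 0.1 m away, and the force reading is down at the noise level.

**Two irregularities:**
- **Contact force:** the last press on the tray floor reached about 27 N before I eased off. The small readings just before it did not show contact clearly.
- **Grip:** I gripped the bar about 6 mm farther from the plug's axis than planned, but it held throughout.

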